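Load the autosampler carousel in run order

ROBOT

A 7-joint arm with a two-finger parallel gripper is mounted at the origin on the work surface. World frame = base frame: x ahead of the robot, y to its left, z up, the work surface at z = 0. Lengths are in m, angles in rad, forces in N, time in s.
With the tool pointing down it reaches from about 0.425 to 0.925 m from the base axis. Payload 6.8 kg.
Tool frame: the origin (TCP) lies midway between the tips of the shut fingers; the grasp point (between the pads) lies behind it (manip.pinch_z is the z of the grasp point in the tool frame, in m); z points along the fingers, x is the direction in which the jaws open and shut, and the axes are right-handed (so a half turn about z gives the same grasp; the last joint's range is limited). The gripper opens to 88 mm and grips with 3 to 60 N. Pads are 20 mm wide; open, the fingers measure 115 mm over their backs; the gripper's body (75 mm by 178 mm) begins 61 mm behind the grasp point.
Start: joints at [1.207, 0.477, 0.022, 1.555, -0.011, 1.109, -0.083], TCP at [0.171, -0.653, 0.223] pointing down, gripper open.
Joint ranges: [-2.96, 2.96], [-0.34, 2.1], [-1.41, 1.46], [0.24, 2.44], [-1.37, 4.51], [0.17, 1.92], [-2.96, 2.96]. Speed limits (rad/s): [2.39, 2.39, 3.14, 3.14, 3.14, 3.14, 3.14].

INTERFACE

Orientations are given as a rotation vector (axis times angle).
In Python, from station import manip gives the robot as it stands. The module is installed in compiled form; this text tells all that it offers.
- The arm moves only by the tool servo_tool, never from a script. Its argument "motion" is a list that holds one entry, the list of rows, each a list of 5 numbers: the opening, from 0 (shut) to 1 (fully open), then the shift along the tool's x, y, z in mm, then the turn about the tool's z in degrees. In form: [[[fingers, tx, ty, tz, turn], ...]]. A call has 1 to 8 rows; each row is the pose to reach, as a shift and turn from the pose commanded when the call began, along the tool's axes at that moment; what a row does not reach only later rows make up. A row lasts 1/8 s, in which the tool goes at most 62.5 mm and 10.7 degrees, less where a joint would pass 70% of its speed; a pose out of reach is approached as far as the arm can. A call with a gripper value outside its range is refused whole. The fingers move at their own pace and stop on an object; "force" is the grip in N (left out, the last holds). Time passes only in rows, so rows that repeat a pose let the fingers close. It gives the time, the measured TCP pose, the force and the opening at its end, in the units of the state.
- manip.get_state(): the state, without advancing time (a new reading comes with each control period).
- manip.snapshot(name): name is "side" or "top" or "wrist"; returns a dict with "pixels" (384x512x3 uint8, red, green, blue), "mtx" (3x3 intrinsics, pixels), "distortion" ([k1, k2, p1, p2, k3] as OpenCV has them; the pictures are not rectified), "R" (3x3) and "t" (3): a world point X has camera coordinates R X + t. Camera axes: x right, y down, z forward; pixel columns grow to the right and rows downward; lengths in m; the calibration is good to about 2 mm. A picture is of the moment at which its call begins. There is no depth.
- manip.sign_off(): hands the job in, once; it reports no verdict.
The state is a dict: "time_s": time; "joint_positions": joint angles; "qvel": joint speeds; "effort": joint torques, N m; "tool_pos": TCP position; "tool_rot": TCP orientation; "contact_force": force on the tool from outside, world axes, zero at the start; "moment": the same for the moment, N m; "opening": finger opening in m.
Only numpy, scipy, OpenCV 4.12 (cv2) and the standard library are available. Lean on these libraries where they do the work, as an engineer would, in place of code of your own. Each camera call takes 0.05 s, during which the arm holds its last target.

TASK

Move the row of four sample bottles from the pink rack into the four free cups of the round autosampler carousel, in run order: the white cap into the orange cup, then going clockwise (seen from above) the yellow cap, the green cap and the blue cap, each in the next free cup. Keep the bottles upright and set them down rather than dropping them, and leave the two black-capped rinse bottles standing in their cups.

Things in the scene. Friction and masses are not known exactly. Their poses are not given: they have to be found in the camera images.
- bottle_white_center (a point): Amber bottle, WHITE cap. Cylinder 34 mm across, 80 mm tall, the top 22 mm a 31 mm wide screw cap. 50 to 85 g, rigid. Point: on its axis, half-way up (40 mm above its base); z up, x and y mean nothing. Starts in the pink rack: fixed straight row of five open cells at 52 mm pitch, turned up to 35 deg from y, top 40 mm and cell floor 24 mm above the bench; any order, one end cell empty.
- bottle_yellow_center (a point): Amber bottle, YELLOW cap. Cylinder 34 mm across, 80 mm tall, the top 22 mm a 31 mm wide screw cap. 50 to 85 g, rigid. Point: on its axis, half-way up (40 mm above its base); z up, x and y mean nothing. Starts in the pink rack: fixed straight row of five open cells at 52 mm pitch, turned up to 35 deg from y, top 40 mm and cell floor 24 mm above the bench; any order, one end cell empty.
- bottle_green_center (a point): Amber bottle, GREEN cap. Cylinder 34 mm across, 80 mm tall, the top 22 mm a 31 mm wide screw cap. 50 to 85 g, rigid. Point: on its axis, half-way up (40 mm above its base); z up, x and y mean nothing. Starts in the pink rack: fixed straight row of five open cells at 52 mm pitch, turned up to 35 deg from y, top 40 mm and cell floor 24 mm above the bench; any order, one end cell empty.
- bottle_blue_center (a point): Amber bottle, BLUE cap. Cylinder 34 mm across, 80 mm tall, the top 22 mm a 31 mm wide screw cap. 50 to 85 g, rigid. Point: on its axis, half-way up (40 mm above its base); z up, x and y mean nothing. Starts in the pink rack: fixed straight row of five open cells at 52 mm pitch, turned up to 35 deg from y, top 40 mm and cell floor 24 mm above the bench; any order, one end cell empty.
- place1: First place: the ORANGE cup of the grey carousel (236 mm across, fixed, turned to any angle, six cups 60 deg apart). Fixed round cup, 54 mm outside, 48 mm inside. Origin: on its axis under its base; floor 4 mm, rim 16 mm above it; z up, x points outwards from the carousel's centre, 80 mm away. The black hub knob rises 22 mm above this origin.
- place2: Second place: the empty black cup next to the orange one, clockwise seen from above. Fixed round cup, 54 mm outside, 48 mm inside. Origin: on its axis under its base; floor 4 mm, rim 16 mm above it; z up, x points outwards from the carousel's centre, 80 mm away. 
- place3: Third place: the empty black cup opposite the orange one, clockwise after a rinse bottle. Fixed round cup, 54 mm outside, 48 mm inside. Origin: on its axis under its base; floor 4 mm, rim 16 mm above it; z up, x points outwards from the carousel's centre, 80 mm away. A white tower, 265 mm above the bench, stands on the +y side, over 200 mm from the carousel's centre.
- place4: Fourth place: the empty black cup clockwise of the third place, before a rinse bottle. Fixed round cup, 54 mm outside, 48 mm inside. Origin: on its axis under its base; floor 4 mm, rim 16 mm above it; z up, x points outwards from the carousel's centre, 80 mm away. 
- rinse_a_center (a point): Rinse bottle, stays where it is: clear, BLACK cap, loose in the carousel cup between the second and the third place. Cylinder 34 mm across, 80 mm tall, the top 22 mm a 31 mm wide screw cap. 50 to 85 g, rigid. Point: on its axis, half-way up (40 mm above its base); z up, x and y mean nothing. 
- rinse_b_center (a point): Rinse bottle, stays where it is: clear, BLACK cap, loose in the carousel cup between the fourth place and the orange cup. Cylinder 34 mm across, 80 mm tall, the top 22 mm a 31 mm wide screw cap. 50 to 85 g, rigid. Point: on its axis, half-way up (40 mm above its base); z up, x and y mean nothing. 
Things that resemble listed ones, but are neither listed nor needed, are in the scene too. What is shaped like the part that bears bottle_yellow_center but red is not meant.

How it is judged:
At the end, for the whole second after the job is handed in: White, yellow, green, blue caps in place 1 (orange), 2, 3, 4: each within 10 mm of the cup's axis, centre 38 to 50 mm above the cup's origin, within 7 degrees of upright, at rest, released; both rinse bottles upright, within 18 mm of where they stood (horizontal distance between bottle_white_center and place1 below 0.01 m and z of bottle_white_center in the frame of place1 between 0.038 and 0.05 m and angle between each of bottle_white_center, bottle_yellow_center, bottle_green_center, bottle_blue_center, rinse_a_center, rinse_b_center's own z axis and vertical below 0.12 rad and linear speed of each of bottle_white, bottle_yellow, bottle_green, bottle_blue below 0.02 m/s and contact force between each of bottle_white, bottle_yellow, bottle_green, bottle_blue and the fingers below 0.05 N and horizontal distance between bottle_yellow_center and place2 below 0.01 m and z of bottle_yellow_center in the frame of place2 between 0.038 and 0.05 m and horizontal distance between bottle_green_center and place3 below 0.01 m and z of bottle_green_center in the frame of place3 between 0.038 and 0.05 m and horizontal distance between bottle_blue_center and place4 below 0.01 m and z of bottle_blue_center in the frame of place4 between 0.038 and 0.05 m and distance of each of rinse_a_center, rinse_b_center from where it was at the start of the episode below 0.018 m); the robot touches nothing.
It fails at once if a sample bottle is dropped or thrown: faster than 0.6 m/s while the fingers do not touch it ((linear speed of bottle_white above 0.6 m/s and contact force between bottle_white and the fingers below 0.02 N) or (linear speed of bottle_yellow above 0.6 m/s and contact force between bottle_yellow and the fingers below 0.02 N) or (linear speed of bottle_green above 0.6 m/s and contact force between bottle_green and the fingers below 0.02 N) or (linear speed of bottle_blue above 0.6 m/s and contact force between bottle_blue and the fingers below 0.02 N)).
It fails at once if a sample bottle is tipped by more than 45 degrees (angle between any of bottle_white_center, bottle_yellow_center, bottle_green_center, bottle_blue_center's own z axis and vertical above 0.785 rad).
It fails at once if a black-capped rinse bottle is moved more than 25 mm or tipped (distance of any of rinse_a_center, rinse_b_center from where it was at the start of the episode above 0.025 m or angle between any of rinse_a_center, rinse_b_center's own z axis and vertical above 0.5 rad).
It also fails if it takes over 112 s, if anything falls off the work surface, if the arm or the gripper's body presses on something with over 40 N, if the wrist force passes 120 N, or if a joint passes its speed limit or range.

## Working session

There is one attempt and no reset: what is moved stays moved. The work goes in short steps, Python scripts to look and compute and a tool call to move; the robot and the scene stay as the last step left them, time stands still between calls to the robot, and variables do not carry over. Pictures are saved under pics/ and viewed, and the job is handed in when it is done.

Besides the shell and the picture viewer there is one more tool, called after "Call:" as a command line: name --argument value ..., lists and objects as JSON in quotes. servo_tool: Moves the arm, as the interface text tells. Its arguments: {"type":"object","properties":{"motion":{"type":"array","items":{"type":"array","items":{"type":"array","items":{"type":"number"}}}},"force":{"type":"number"}},"required":["motion"]}

```bash
mkdir -p pics
cat > h.py <<'E'
import numpy as np, cv2
from station import manip
from scipy.spatial.transform import Rotation as Rn
def snap(n,f):
    s=manip.snapshot(n); cv2.imwrite('pics/'+f+'.png',cv2.cvtColor(s['pixels'],cv2.COLOR_RGB2BGR)); 
    np.savez('pics/'+f+'.npz',**{k:np.array(v) for k,v in s.items()}); return s
def load(f): return dict(np.load('pics/'+f+'.npz'))
def ray(s,uv,z):
    p=cv2.undistortPoints(np.array([[uv]],float),np.array(s['mtx']),np.array(s['distortion']))[0,0]
    R=np.array(s['R']);t=np.array(s['t']); c=-R.T@t; d=R.T@np.array([p[0],p[1],1.])
    return c+d*(z-c[2])/d[2]
def proj(s,X):
    r=cv2.Rodrigues(np.array(s['R']))[0]
    return cv2.projectPoints(np.array(X,float).reshape(-1,1,3),r,np.array(s['t']),np.array(s['mtx']),np.array(s['distortion']))[0][:,0]
E
python3 - <<'E'
from h import *
for n in ['side','top','wrist']:
    s=snap(n,n+'0'); print(n,-np.array(s['R']).T@np.array(s['t']))
st=manip.get_state(); print(st, manip.pinch_z)
print(Rn.from_rotvec(st['tool_rot']).as_matrix())
E
```

```text
side [ 0.25217687 -0.61032079  0.61866267]
top [0.3059599  0.01783396 1.13241536]
wrist [ 0.24736109 -0.63242329  0.38323641]
{'time_s': 0.15, 'joint_positions': array([ 1.20690573,  0.47758264,  0.02235275,  1.55616899, -0.01150852,
        1.1092724 , -0.08309239]), 'qvel': array([ 0.00146402, -0.00160456,  0.00024021, -0.00386786, -0.00080417,
       -0.00161457, -0.00063555]), 'effort': array([ 2.25312739e-03, -5.83287871e+01,  1.53673187e+00, -2.72873729e+01,
       -5.41283190e-02,  1.44992588e-02,  6.72301758e-05]), 'tool_pos': array([ 0.17066832, -0.65262164,  0.22194704]), 'tool_rot': array([-2.48607511e+00,  1.91949366e+00,  1.69722945e-03]), 'contact_force': array([ 0.27585085,  0.10935249, -0.11117869]), 'moment': array([-0.01053764, -0.00112806, -0.04086127]), 'opening': 0.0876979140466805} -0.0187
[[ 2.53026305e-01 -9.67459312e-01 -4.10280859e-04]
 [-9.67458525e-01 -2.53026624e-01  1.23702854e-03]
 [-1.30058676e-03  8.39289553e-05 -9.99999151e-01]]
```

View pics/side0.png

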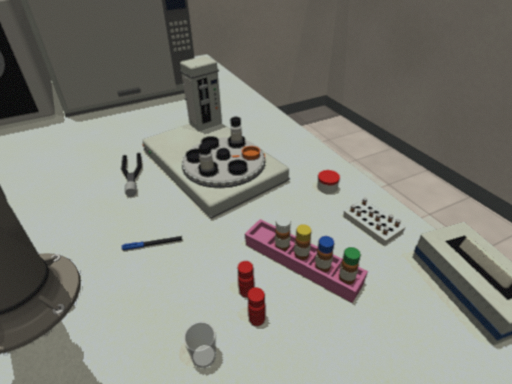

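View pics/top0.png

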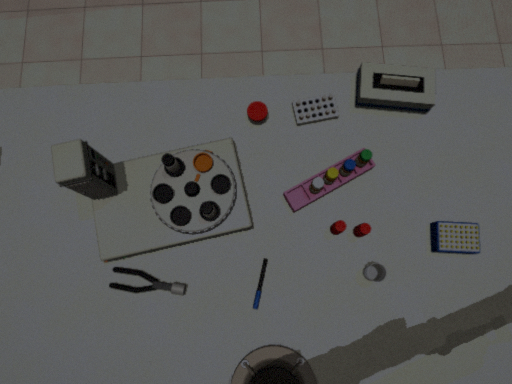

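View pics/wrist0.png

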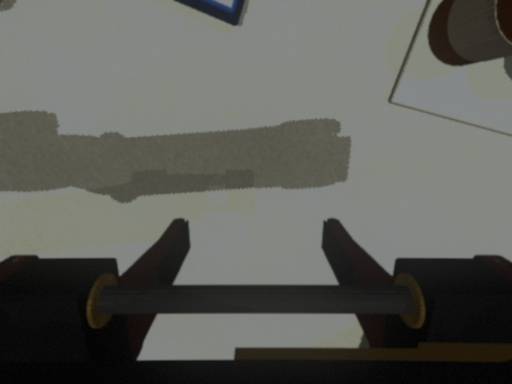

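The top view (image up = +x, left = +y) shows the orange cup at about (203,161). Going clockwise from it are the empty cup (221,184), a rinse bottle (210,211), empty cups (180,216) and (163,193), and a rinse bottle (172,165). The pink rack runs from (290,200) to (370,155), with its empty cell at the left end. The caps are white (318,184), yellow (332,174), blue (349,165) and green (364,155). Next I'll measure.

Run:
```python
from h import *
for n in ['side0','top0']:
    s=load(n);im=s['pixels'];hsv=cv2.cvtColor(im,cv2.COLOR_RGB2HSV)
    M={'yellow':((22,150,100),(35,255,255)),'green':((45,120,50),(80,255,255)),'blue':((105,150,60),(125,255,255)),'orange':((5,170,90),(17,255,255)),'pink':((150,70,80),(175,255,255)),'red':((0,200,80),(4,255,255))}
    for k,(a,b) in M.items():
        m=cv2.inRange(hsv,a,b);nn,l,st,c=cv2.connectedComponentsWithStats(m)
        print(n,k,[(st[i].tolist(),c[i].round(1).tolist()) for i in range(1,nn) if st[i][4]>12])
def crop(n,x0,y0,w,h,k,o):
    cv2.imwrite('pics/'+o,cv2.resize(cv2.cvtColor(load(n)['pixels'],cv2.COLOR_RGB2BGR)[y0:y0+h,x0:x0+w],None,fx=k,fy=k,interpolation=cv2.INTER_CUBIC))
crop('side0',140,80,150,130,5,'c1.png');crop('top0',145,130,100,110,5,'c2.png');crop('top0',275,140,110,80,7,'c3.png')
```

```text
side0 yellow [([297, 225, 13, 11, 110], [303.4, 230.0])]
side0 green [([345, 248, 15, 17, 195], [351.6, 255.5])]
side0 blue [([320, 237, 13, 11, 129], [325.9, 242.2]), ([123, 243, 21, 6, 85], [132.8, 245.4])]
side0 orange [([243, 148, 16, 9, 103], [250.7, 152.4])]
side0 pink [([246, 220, 121, 74, 1847], [300.5, 256.8]), ([290, 234, 6, 5, 16], [292.3, 236.1]), ([324, 282, 28, 14, 65], [337.1, 288.2])]
side0 red [([321, 171, 17, 13, 71], [329.7, 176.5]), ([247, 263, 5, 7, 14], [249.1, 265.9]), ([259, 290, 4, 8, 13], [260.8, 293.7])]
top0 yellow []
top0 green [([361, 150, 11, 10, 79], [366.0, 154.3])]
top0 blue [([345, 159, 11, 10, 83], [349.8, 163.9]), ([254, 291, 7, 17, 65], [256.7, 299.0])]
top0 orange [([195, 156, 17, 15, 193], [203.0, 162.9]), ([195, 175, 5, 6, 16], [197.0, 177.4])]
top0 pink [([331, 148, 33, 19, 47], [347.0, 157.5]), ([284, 160, 91, 50, 813], [317.3, 188.2]), ([336, 164, 6, 6, 18], [338.4, 166.2])]
top0 red [([248, 102, 19, 18, 232], [256.7, 110.9]), ([336, 221, 9, 10, 57], [340.0, 225.8]), ([361, 224, 9, 10, 57], [364.7, 227.9])]
```

View pics/c1.png

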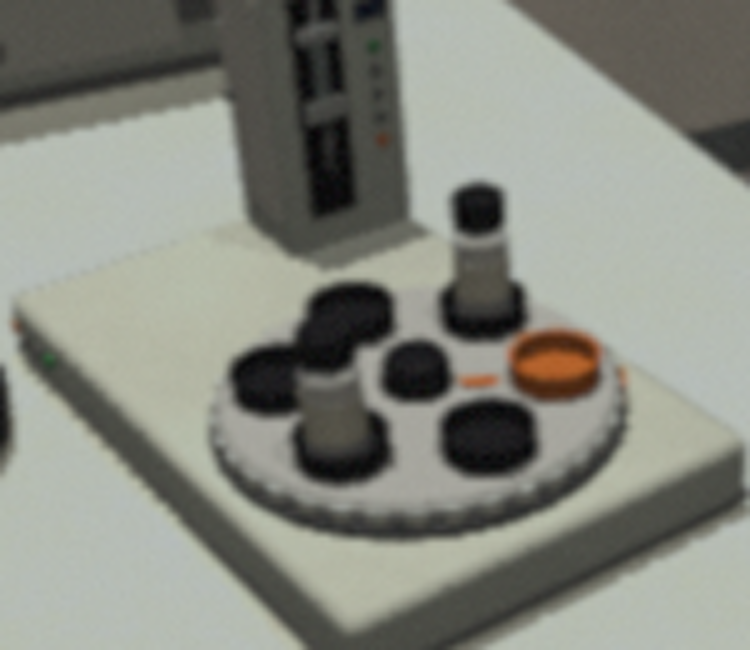

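View pics/c2.png

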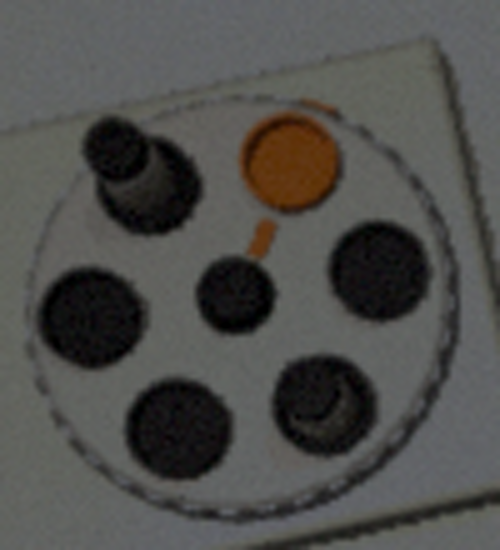

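View pics/c3.png

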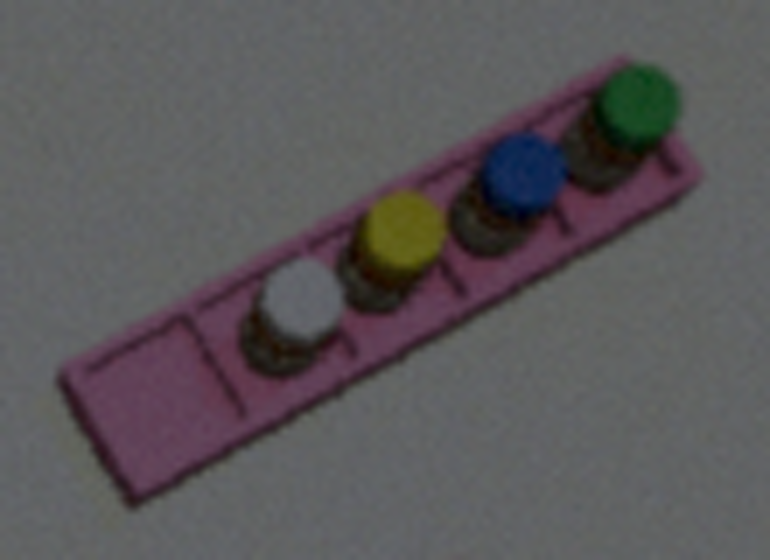

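```bash
cat > m.py <<'E'
from h import *
T=load('top0');S=load('side0')
def px(c,x0,y0,k): return ((c[0]+.5)/k-.5+x0,(c[1]+.5)/k-.5+y0)
def tri(a,b):
    P=[];
    for s,uv in ((T,a),(S,b)):
        P.append(cv2.undistortPoints(np.array([[uv]],float),s['mtx'],s['distortion'])[0,0])
    X=cv2.triangulatePoints(np.c_[T['R'],T['t']],np.c_[S['R'],S['t']],P[0],P[1])[:,0]
    return X[:3]/X[3]
tp={'p1':(291,164),'p2':(380,271),'p3':(179,429),'p4':(93,317)}
sp={'p1':(556,352),'p2':(489,427),'p4':(268,372),'p3':(350,313)}
for k in tp: print(k,tri(px(tp[k],145,130,5),px(sp[k],140,80,5)).round(4))
caps={'w':(303,300),'y':(404,230),'b':(525,172),'g':(640,103)}
C={k:ray(T,px(v,275,140,7),.104) for k,v in caps.items()}
for k in C: print(k,C[k].round(4), proj(S,C[k]).round(1))
a=np.array(list(C.values()));d=np.diff(a,axis=0);print(np.linalg.norm(d[:,:2],axis=1),np.degrees(np.arctan2(d[:,1],d[:,0])))
E
python3 m.py
```

```text
p1 [0.6179 0.1675 0.0872]
p2 [0.5549 0.1203 0.0842]
p3 [0.491  0.2195 0.1161]
p4 [0.5127 0.2894 0.0503]
w [ 0.5407 -0.142   0.104 ] [[281.2 220.2]]
y [ 0.5667 -0.1829  0.104 ] [[302.  228.2]]
b [ 0.5877 -0.2317  0.104 ] [[324.2 239.9]]
g [ 0.6136 -0.2791  0.104 ] [[349.9 251.3]]
[0.04845255 0.05311676 0.05398   ] [-57.66374409 -66.62592626 -61.39243052]
```

```bash
sed -i "s/'p4':(268,372),'p3':(350,313)/'p3':(268,372),'p4':(350,313)/" m.py
cat >> m.py <<'E'
X={k:tri(px(tp[k],145,130,5),px(sp[k],140,80,5)) for k in tp}
zr=np.mean([x[2] for x in X.values()]);print('zr',zr)
# plane-cast at rim height from both cams, fit carousel
for z in (zr,):
    for s,pp,o in ((T,tp,(145,130,5)),(S,sp,(140,80,5))):
        Q={k:ray(s,px(v,*o),z)[:2] for k,v in pp.items()}
        c13=(Q['p1']+Q['p3'])/2
        print({k:v.round(4) for k,v in Q.items()},c13, np.linalg.norm(Q['p1']-Q['p3']),np.linalg.norm(Q['p2']-Q['p1']),np.linalg.norm(Q['p4']-Q['p3']),
         [np.degrees(np.arctan2(*(q-c13)[::-1])).round(1) for q in Q.values()])
print(ray(T,px((236,295),145,130,5),zr+.006),ray(S,px((417,360),140,80,5),zr+.006))
E
python3 m.py
```

```text
p1 [0.6179 0.1675 0.0872]
p2 [0.5549 0.1203 0.0842]
p3 [0.4696 0.2311 0.0844]
p4 [0.5359 0.2791 0.0792]
w [ 0.5407 -0.142   0.104 ] [[281.2 220.2]]
y [ 0.5667 -0.1829  0.104 ] [[302.  228.2]]
b [ 0.5877 -0.2317  0.104 ] [[324.2 239.9]]
g [ 0.6136 -0.2791  0.104 ] [[349.9 251.3]]
[0.04845255 0.05311676 0.05398   ] [-57.66374409 -66.62592626 -61.39243052]
zr 0.08372378624155109
{'p1': array([0.6163, 0.1687]), 'p2': array([0.5533, 0.1208]), 'p3': array([0.4708, 0.2311]), 'p4': array([0.5346, 0.278 ])} [0.54354909 0.19988873] 0.15832086951159777 0.07914834416106929 0.07915449197589462 [np.float64(-23.2), np.float64(-83.0), np.float64(156.8), np.float64(96.6)]
{'p1': array([0.6231, 0.1728]), 'p2': array([0.5569, 0.121 ]), 'p3': array([0.4688, 0.2321]), 'p4': array([0.5339, 0.2716])} [0.54592311 0.2024085 ] 0.1653124588975952 0.08397148716910666 0.07620476152062276 [np.float64(-21.0), np.float64(-82.3), np.float64(159.0), np.float64(99.8)]
[0.54201059 0.19868723 0.08972379] [0.54556485 0.19407086 0.08972379]
```

Call:
servo_tool --motion '[[[1,-27,-42,-15,-8.7],[1,-54,-84,-30,-17.4],[1,-81,-126,-30,-26],[1,-108,-168,-30,-34.7],[1,-136,-210,-30,-43.4],[1,-163,-253,-30,-52],[1,-163,-253,-30,-52]]]'

```text
time_s: 1.02
tool_pos: [0.3779, -0.4274, 0.2527]
tool_rot: [-3.078, 0.622, -0.002]
contact_force: [0.1, -0.6, 0.9]
opening: 0.0876
```

```bash
cat > to.py <<'E'
import sys
from h import *
# usage: x y z theta -> shift in tool axes
def to(x,y,z,th=None):
    st=manip.get_state();R=Rn.from_rotvec(st['tool_rot']).as_matrix()
    d=R.T@(np.array([x,y,z])-st['tool_pos'])*1000
    a=np.degrees(np.arctan2(R[1,0],R[0,0]));t=0 if th is None else -((th-a+180)%360-180)
    print('t',round(st['time_s'],2),'pos',st['tool_pos'].round(4),'ang',a.round(1),'tilt',R[2].round(3),'open',round(st['opening'],4),'F',st['contact_force'].round(1),'q',st['joint_positions'].round(2)); print('shift',d.round(1),'turn',round(t,1))
if __name__=='__main__': to(*map(float,sys.argv[1:]))
E
python3 to.py .577 -.209 .25 28.4
```

```text
t 1.02 pos [ 0.3779 -0.4274  0.2527] ang -22.8 tilt [ 0.001 -0.002 -1.   ] open 0.0876 F [ 0.1 -0.6  0.9] q [ 0.96  0.29 -0.27  1.76  0.08  1.1   0.26]
shift [  98.8 -278.5    3.4] turn -51.2
```

Call:
servo_tool --motion '[[[1,16,-46,0,-8.5],[1,33,-93,0,-17],[1,49,-139,0,-25.5],[1,66,-186,0,-34],[1,82,-232,2,-42.5],[1,99,-278,3,-51],[1,99,-278,3,-51]]]'

```text
time_s: 1.9
tool_pos: [0.5773, -0.2119, 0.2492]
tool_rot: [-3.046, -0.759, -0.002]
contact_force: [-1.0, -0.8, 0.8]
opening: 0.0879
```

```bash
python3 to.py .577 -.209 .25 28.4; python3 -c "
from h import *
s=snap('wrist','w1');snap('top','t1')
for x in [(0.5407,-0.142,.104),(0.5667,-0.1829,.104),(0.5877,-0.2317,.104),(.6136,-.2791,.104)]: print(proj(s,x))"
```

```text
t 1.9 pos [ 0.5773 -0.2119  0.2492] ang 28.0 tilt [ 0.002 -0.002 -1.   ] open 0.0879 F [-1.  -0.8  0.8] q [ 0.65  0.41 -0.53  1.65  0.22  1.15  0.56]
shift [ 1.1 -2.7 -0.8] turn -0.4
[[255.70269987 109.43409538]]
[[258.99019821 153.59911159]]
[[255.20529153 197.55714285]]
[[255.72393534 238.37434229]]
```

View pics/w1.png

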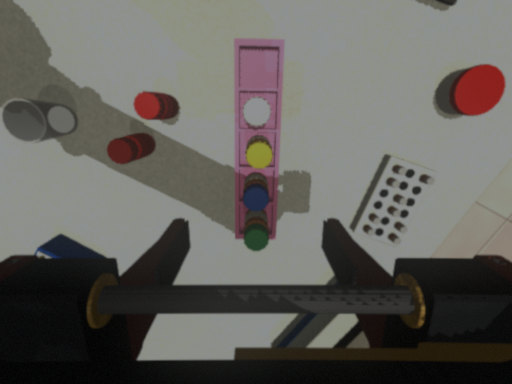

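The wrist picture shows the row in line with the tool: white (257,111), yellow (259,154), blue (256,198) and green (256,238). All are within about 2 px of where my positions project, so the cap positions are confirmed. I'll start with white.

```bash
python3 -c "
from h import *
s=load('w1')
for u in [(257,111),(259,154),(256,198),(256,238)]: print(ray(s,u,.104).round(4))"; python3 to.py .541 -.142 .0535 28.4
```

```text
[ 0.5427 -0.1428  0.104 ]
[ 0.5669 -0.1833  0.104 ]
[ 0.5888 -0.2317  0.104 ]
[ 0.6137 -0.2785  0.104 ]
t 2.0 pos [ 0.5749 -0.2164  0.2491] ang 27.5 tilt [-0.001 -0.    -1.   ] open 0.088 F [-0.9 -0.8 -0.1] q [ 0.65  0.4  -0.52  1.65  0.22  1.15  0.55]
shift [  4.6 -81.6 195.6] turn -0.9
```

Call:
servo_tool --motion '[[[1,2,-40,0,0],[1,3,-78,0,0],[1,3,-78,20,0],[1,3,-78,50,0],[1,3,-78,50,0],[1,3,-78,50,0]]]'

```text
time_s: 2.75
tool_pos: [0.5419, -0.1462, 0.2006]
tool_rot: [3.051, 0.747, 0.001]
contact_force: [-0.2, -0.3, 0.4]
opening: 0.0878
```

```bash
python3 to.py .5415 -.1425 .0535 28.4;python3 -c "
from h import *
s=snap('wrist','w2')
for x in [(0.5415,-0.1425,.104)]: print(proj(s,x))";python3 to.py .5415 -.1425 .0535 28.4
```

```text
t 2.75 pos [ 0.5419 -0.1462  0.2006] ang 27.5 tilt [ 0.     0.001 -1.   ] open 0.0878 F [-0.2 -0.3  0.4] q [ 0.59  0.37 -0.55  1.83  0.22  1.01  0.43]
shift [  1.3  -3.6 147.1] turn -0.9
[[256.6621769  188.02443021]]
t 2.8 pos [ 0.5423 -0.1459  0.2009] ang 27.5 tilt [ 0.001  0.001 -1.   ] open 0.0878 F [ 0.2  0.  -0.1] q [ 0.59  0.37 -0.55  1.83  0.22  1.01  0.43]
shift [  0.7  -3.6 147.4] turn -0.9
```

View pics/w2.png

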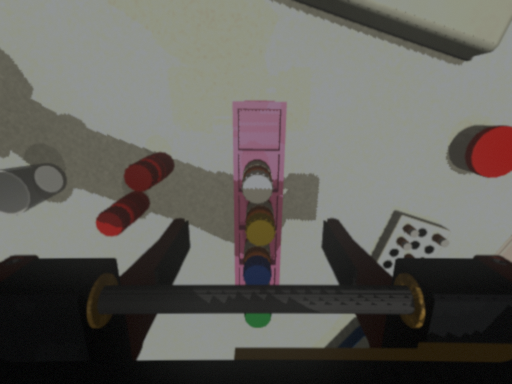

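White is at (257,188), exactly where predicted, and centred between the fingers. I'll descend and grip.

Call:
servo_tool --motion '[[[1,1,-3.6,40,-0.9],[1,1,-3.6,85,-0.9],[1,1,-3.6,125,-0.9],[1,1,-3.6,147,-0.9],[1,1,-3.6,147,-0.9],[0.2,1,-3.6,147,-0.9],[0.2,1,-3.6,147,-0.9],[0.2,1,-3.6,147,-0.9]]]' --force 20

```text
time_s: 3.8
tool_pos: [0.5417, -0.1414, 0.0537]
tool_rot: [3.044, 0.774, 0.002]
contact_force: [-0.2, 0.0, -0.7]
opening: 0.0616
```

Call:
servo_tool --motion '[[[0.2,0,0,0,0],[0.2,0,0,0,0]]]'

```text
time_s: 4.05
tool_pos: [0.5411, -0.1412, 0.0528]
tool_rot: [3.044, 0.775, 0.0]
contact_force: [0.6, 0.3, -0.1]
opening: 0.0414
```

```bash
python3 to.py .6165 .1685 .25 28.4
```

```text
t 4.05 pos [ 0.5411 -0.1412  0.0528] ang 28.6 tilt [ 0.  0. -1.] open 0.0414 F [ 0.6  0.3 -0.1] q [ 0.52  0.56 -0.48  1.94  0.37  0.73  0.32]
shift [ 214.3 -236.  -197.2] turn 0.2
```

Call:
servo_tool --motion '[[[0.2,0,0,0,0],[0.2,0,0,0,0],[0.2,0,0,0,0],[0.2,0,0,0,0],[0.2,0,0,-20,0],[0.2,0,0,-60,0],[0.2,0,0,-110,0],[0.2,0,0,-160,0]]]'

```text
time_s: 5.05
tool_pos: [0.5409, -0.1409, 0.2154]
tool_rot: [3.044, 0.775, 0.001]
contact_force: [0.5, 0.7, -0.9]
opening: 0.0336
```

Call:
servo_tool --motion '[[[0.2,10,-10,-25,0],[0.2,40,-44,-37,0],[0.2,77,-85,-37,0],[0.2,114,-126,-37,0],[0.2,151,-167,-37,0],[0.2,188,-207,-37,0],[0.2,208,-228,-37,0],[0.2,214,-236,-37,0]]]'

```text
time_s: 6.05
tool_pos: [0.6158, 0.1708, 0.2507]
tool_rot: [-3.042, -0.779, -0.001]
contact_force: [0.1, -0.8, -1.7]
opening: 0.0336
```

```bash
python3 to.py .6165 .1685 .25 28.4; python3 -c "
from h import *
s=snap('wrist','w3');snap('side','s3');snap('top','t3');c=np.array([.5437,.1999])
for i in range(6):
  a=np.radians(-23-60*i);print(i,proj(s,[*(c+.08*np.array([np.cos(a),np.sin(a)])),.084]).round(1))"; python3 to.py .6165 .1685 .25 28.4
```

```text
t 6.05 pos [0.6158 0.1708 0.2507] ang 28.7 tilt [ 0.001 -0.001 -1.   ] open 0.0336 F [ 0.1 -0.8 -1.7] q [ 0.1   0.47 -0.65  1.58  0.3   1.19 -0.11]
shift [-0.5  2.3  0.7] turn 0.3
0 [[255.6 177.2]]
1 [[193.1 186. ]]
2 [[148.1 135.5]]
3 [[166.8  67.7]]
4 [[237.6  56.6]]
5 [[280.8 115.7]]
t 6.2 pos [0.6161 0.1674 0.25  ] ang 28.5 tilt [-0.     0.001 -1.   ] open 0.0331 F [ 0.4 -0.2 -1.5] q [ 0.1   0.47 -0.64  1.58  0.3   1.19 -0.11]
shift [ 0.9 -0.8  0. ] turn 0.1
```

View pics/w3.png

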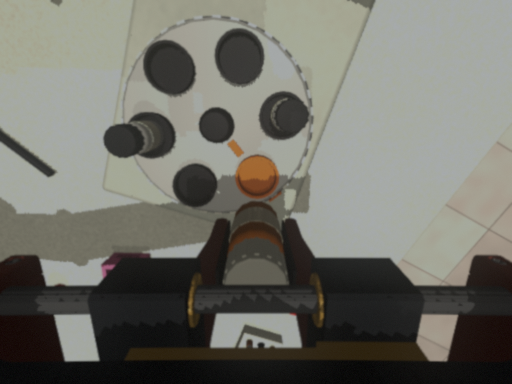

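View pics/s3.png

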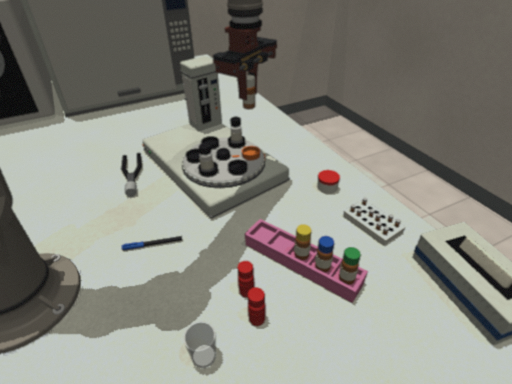

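White is held upright. The wrist view shows the cup rims at orange (257,176), (195,185), (169,68) and (240,57), within 2 px of my layout. I'll lower in steps and watch the force, because the rim height is only known to a few mm (0.079–0.084).

Call:
servo_tool --motion '[[[0.2,0.5,-0.5,30,0],[0.2,0.5,-0.5,70,0],[0.2,0.5,-0.5,110,0],[0.2,0.5,-0.5,135,0],[0.2,0.5,-0.5,144,0],[0.2,0.5,-0.5,144,0],[0.2,0.5,-0.5,144,0]]]'

```text
time_s: 7.08
tool_pos: [0.6173, 0.1689, 0.1071]
tool_rot: [3.045, 0.774, 0.003]
contact_force: [-0.2, -0.4, 0.1]
opening: 0.0337
```

Call:
servo_tool --motion '[[[0.2,0,0,2,0],[0.2,0,0,3,0],[0.2,0,0,4,0],[0.2,0,0,4,0]]]'

```text
time_s: 7.58
tool_pos: [0.6166, 0.1691, 0.1027]
tool_rot: [3.044, 0.775, 0.001]
contact_force: [-3.4, -1.6, 6.1]
opening: 0.0337
```

Call:
servo_tool --motion '[[[0.2,0,0,1,0],[0.2,0,0,2,0],[0.2,0,0,3,0],[0.2,0,0,3,0]]]'

```text
time_s: 8.07
tool_pos: [0.6168, 0.1692, 0.1025]
tool_rot: [3.043, 0.774, 0.002]
contact_force: [-8.8, -4.4, 25.6]
opening: 0.0337
```

```bash
python3 to.py .6165 .1685 .096 28.4; python3 -c "
from h import *
s=snap('wrist','w4');s=snap('side','s4')
cv2.imwrite('pics/s4c.png',cv2.resize(cv2.cvtColor(s['pixels'],cv2.COLOR_RGB2BGR)[80:210,140:290],None,fx=5,fy=5,interpolation=cv2.INTER_CUBIC))"
```

```text
t 8.07 pos [0.6168 0.1692 0.1025] ang 28.5 tilt [ 0.001  0.002 -1.   ] open 0.0337 F [-8.8 -4.4 25.6] q [ 0.05  0.62 -0.59  1.71  0.41  0.93 -0.2 ]
shift [-0.6  0.4  6.5] turn 0.1
```

View pics/s4c.png

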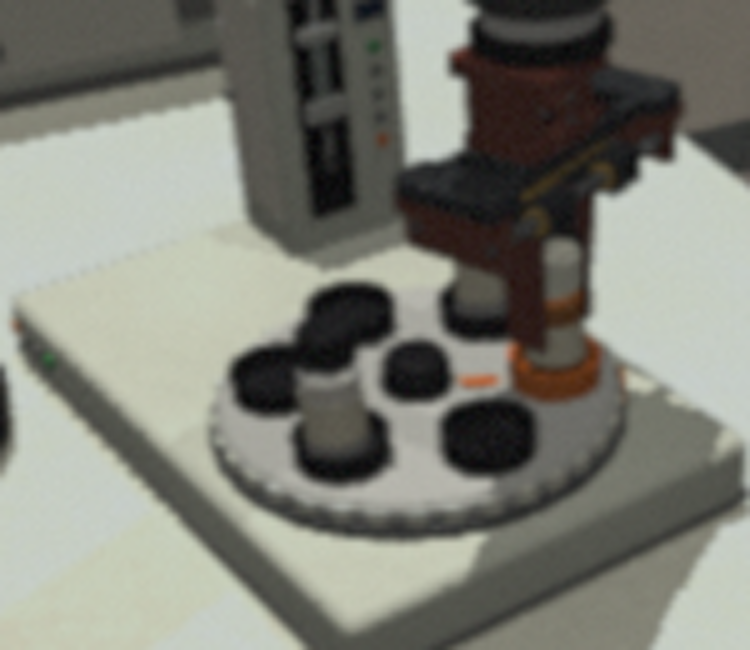

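White is inside the orange cup and touched the floor at TCP z = 0.1025, which puts the cup floor at about 0.0737 and the rim at about 0.086. I'll unload, open and lift.

Call:
servo_tool --motion '[[[0.2,0,0,-2.5,0],[0.2,0,0,-2.5,0],[0.6,0,0,-2.5,0],[0.6,0,0,-2.5,0],[0.6,0,0,-2.5,0],[0.6,0,0,-2.5,0]]]'

```text
time_s: 8.93
tool_pos: [0.6163, 0.169, 0.1009]
tool_rot: [-3.045, -0.775, 0.001]
contact_force: [0.5, -0.1, -0.1]
opening: 0.0526
```

```bash
python3 to.py .567 -.183 .25 28.4
```

```text
t 8.93 pos [0.6163 0.169  0.1009] ang 28.6 tilt [-0. -0. -1.] open 0.0526 F [ 0.5 -0.1 -0.1] q [ 0.05  0.62 -0.59  1.72  0.41  0.93 -0.2 ]
shift [-211.7  285.6 -149.1] turn 0.2
```

Call:
servo_tool --motion '[[[0.6,0,0,-30,0],[0.6,0,0,-80,0],[0.6,0,0,-130,0],[0.7,-15,20,-149,0],[0.7,-45,61,-149,0],[0.7,-75,102,-149,0],[0.7,-105,143,-149,0],[0.7,-135,184,-149,0]]]'

```text
time_s: 9.93
tool_pos: [0.5854, -0.0587, 0.2502]
tool_rot: [3.044, 0.775, 0.0]
contact_force: [1.2, 0.9, -0.4]
opening: 0.0614
```

Call:
servo_tool --motion '[[[0.7,-30,41,10,0],[0.7,-58,78,40,0],[0.7,-75,99,70,0],[0.7,-77,102,110,0],[0.7,-77,102,110,0],[0.7,-77,102,110,0]]]'

```text
time_s: 10.68
tool_pos: [0.5679, -0.1827, 0.1415]
tool_rot: [3.044, 0.776, 0.003]
contact_force: [-0.7, 0.0, 0.2]
opening: 0.0614
```

```bash
python3 -c "
from h import *
s=snap('wrist','w5');snap('top','t5')
for x in [(0.567,-0.183,.104)]: print(proj(s,x))";python3 to.py .567 -.183 .0535 28.4
python3 -c "
from h import *
s=load('t5');cv2.imwrite('pics/t5c.png',cv2.resize(cv2.cvtColor(s['pixels'],cv2.COLOR_RGB2BGR)[130:240,145:245],None,fx=5,fy=5,interpolation=cv2.INTER_CUBIC))"
```

```text
[[253.91736605 212.95827793]]
t 10.78 pos [ 0.5684 -0.1828  0.1421] ang 28.6 tilt [ 0.002  0.002 -1.   ] open 0.0615 F [-0.2  0.5 -0.2] q [ 0.62  0.49 -0.54  1.8   0.31  0.93  0.45]
shift [-1.5 -0.7 88.6] turn 0.2
```

View pics/w5.png

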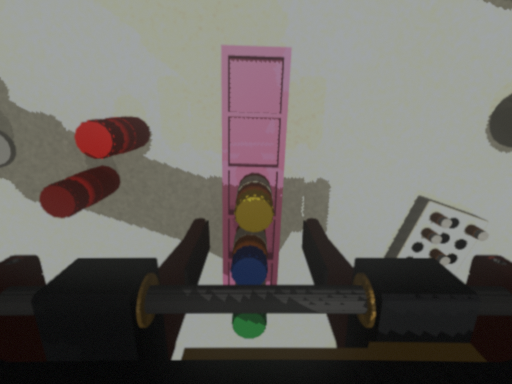

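View pics/t5c.png

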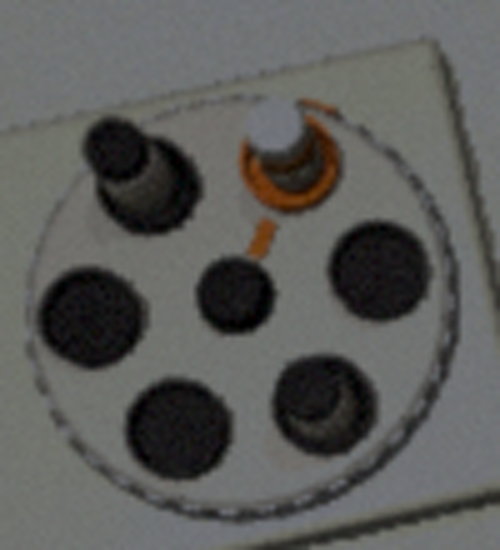

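White stands in the orange cup, and yellow is centred between the fingers at (254,214). I'll descend, grip and lift.

Call:
servo_tool --motion '[[[0.7,-1,-0.5,40,0],[0.7,-1,-0.5,75,0],[0.7,-1,-0.5,88.5,0],[0.7,-1,-0.5,88.5,0],[0.2,-1,-0.5,88.5,0],[0.2,-1,-0.5,88.5,0],[0.2,-1,-0.5,88.5,0],[0.2,-1,-0.5,88.5,0]]]'

```text
time_s: 11.78
tool_pos: [0.5663, -0.1837, 0.0524]
tool_rot: [3.044, 0.774, 0.001]
contact_force: [-0.5, 0.5, 4.6]
opening: 0.0334
```

Call:
servo_tool --motion '[[[0.2,0,0,0,0],[0.2,0,0,0,0]]]'

```text
time_s: 12.02
tool_pos: [0.5663, -0.1837, 0.0523]
tool_rot: [3.044, 0.774, 0.001]
contact_force: [0.2, 0.3, 5.3]
opening: 0.0338
```

```bash
python3 to.py .554 .1206 .25 28.4
```

```text
t 12.03 pos [ 0.5663 -0.1837  0.0523] ang 28.6 tilt [ 0.001  0.001 -1.   ] open 0.0338 F [0.2 0.3 5.3] q [ 0.57  0.6  -0.49  1.85  0.39  0.78  0.38]
shift [ 134.7 -273.  -197.8] turn 0.2
```

Call:
servo_tool --motion '[[[0.2,0,0,-20,0],[0.2,0,0,-70,0],[0.2,0,0,-120,0],[0.2,5,-10,-165,0],[0.2,18,-37,-198,0],[0.2,38,-77,-198,0],[0.2,58,-118,-198,0],[0.2,78,-159,-198,0]]]'

```text
time_s: 13.02
tool_pos: [0.5578, -0.0051, 0.2507]
tool_rot: [3.044, 0.775, 0.001]
contact_force: [1.4, 0.0, -0.2]
opening: 0.0335
```

Call:
servo_tool --motion '[[[0.2,20,-40,0,0],[0.2,40,-80,0,0],[0.2,53,-106,0,0],[0.2,57,-114,0,0],[0.2,57,-114,20,0],[0.2,57,-114,50,0],[0.2,57,-114,60,0],[0.2,57,-114,60,0]]]'

```text
time_s: 14.02
tool_pos: [0.5538, 0.1199, 0.1896]
tool_rot: [3.045, 0.773, -0.002]
contact_force: [-1.0, -0.1, -1.2]
opening: 0.0335
```

```bash
python3 to.py .554 .1206 .104 28.4; python3 -c "
from h import *
s=snap('wrist','w6')
c=np.array([.5437,.1999])
for i in range(6):
  a=np.radians(-23-60*i);print(i,proj(s,[*(c+.08*np.array([np.cos(a),np.sin(a)])),.086]).round(1))"; python3 to.py .554 .1206 .104 28.4
```

```text
t 14.03 pos [0.5538 0.1199 0.1896] ang 28.5 tilt [-0.001 -0.    -1.   ] open 0.0335 F [-1.  -0.1 -1.2] q [ 0.2   0.41 -0.67  1.82  0.3   1.01 -0.09]
shift [ 0.6 -0.5 85.6] turn 0.1
0 [[333.6 177.6]]
1 [[255.5 188.8]]
2 [[203.6 126.2]]
3 [[232.1  38.8]]
4 [[323.6  23. ]]
5 [[372.1  99.9]]
t 14.07 pos [0.5543 0.1204 0.1903] ang 28.5 tilt [ 0.  0. -1.] open 0.0334 F [-0.7  0.3 -1.4] q [ 0.2   0.41 -0.67  1.82  0.3   1.01 -0.09]
shift [-0.2 -0.4 86.3] turn 0.1
```

View pics/w6.png

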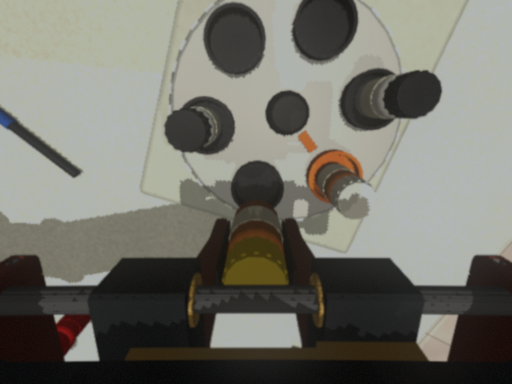

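The place-2 cup is at (257,187) against a prediction of (255.5,189), so aim is good to about 1 mm. I'll lower.

Call:
servo_tool --motion '[[[0.2,0,-0.5,35,0],[0.2,0,-0.5,65,0],[0.2,0,-0.5,80,0],[0.2,0,-0.5,84,0],[0.2,0,-0.5,86,0],[0.2,0,-0.5,87,0],[0.2,0,-0.5,88,0],[0.2,0,-0.5,88,0]]]'

```text
time_s: 15.08
tool_pos: [0.5541, 0.1214, 0.1023]
tool_rot: [3.044, 0.775, 0.002]
contact_force: [-0.2, -1.2, 4.1]
opening: 0.0333
```

Call:
servo_tool --motion '[[[0.2,0,0,0.5,0],[0.2,0,0,0.5,0]]]'

```text
time_s: 15.32
tool_pos: [0.5542, 0.1214, 0.1023]
tool_rot: [3.044, 0.775, 0.002]
contact_force: [-1.4, -0.6, 8.5]
opening: 0.0337
```

Contact at z = 0.1023, the same floor height as before. I'll release, lift and go to blue.

Call:
servo_tool --motion '[[[0.2,0,0,-0.5,0],[0.6,0,0,-0.5,0],[0.6,0,0,-0.5,0],[0.6,0,0,-0.5,0],[0.6,0,0,-0.5,0],[0.6,0,0,-25,0],[0.6,0,0,-75,0],[0.7,0,0,-120,0]]]'

```text
time_s: 16.32
tool_pos: [0.5535, 0.1213, 0.2225]
tool_rot: [-3.044, -0.775, 0.0]
contact_force: [-0.4, 0.3, -0.1]
opening: 0.0591
```

```bash
python3 to.py .5884 -.2317 .14 28.4; python3 -c "
from h import *
s=snap('wrist','w7')"
```

```text
t 16.32 pos [0.5535 0.1213 0.2225] ang 28.6 tilt [-0. -0. -1.] open 0.0591 F [-0.4  0.3 -0.1] q [ 0.22  0.38 -0.69  1.78  0.27  1.08 -0.07]
shift [-138.1  326.8   82.4] turn 0.2
```

View pics/w7.png

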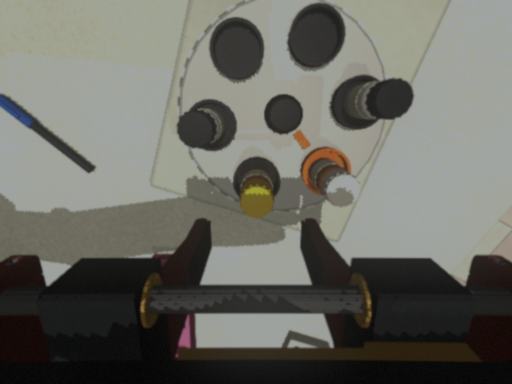

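Yellow stands in place 2. On to blue.

Call:
servo_tool --motion '[[[0.7,-10,24,-15,0],[0.7,-32,76,-15,0],[0.7,-54,128,-15,0],[0.7,-76,180,-10,0],[0.7,-98,232,10,0],[0.7,-119,283,40,0],[0.7,-134,317,70,0],[0.7,-138,327,82,0]]]'

```text
time_s: 17.38
tool_pos: [0.5871, -0.2348, 0.1367]
tool_rot: [-3.045, -0.768, 0.005]
contact_force: [-0.2, 0.4, -0.1]
opening: 0.062
```

Call:
servo_tool --motion '[[[0.7,0,0,0,0],[0.7,0,0,0,0]]]'

```text
time_s: 17.62
tool_pos: [0.5899, -0.2294, 0.1405]
tool_rot: [-3.043, -0.779, -0.003]
contact_force: [-1.0, 0.8, -0.4]
opening: 0.0609
```

```bash
python3 -c "
from h import *
s=snap('wrist','w8')
for x in [(0.5884,-0.2317,.104)]: print(proj(s,x))";python3 to.py .5884 -.2317 .0535 28.4
```

```text
[[252.05113366 215.12890674]]
t 17.68 pos [ 0.5899 -0.2296  0.1407] ang 28.7 tilt [ 0.002  0.001 -1.   ] open 0.0616 F [ 0.4 -0.4 -0.2] q [ 0.66  0.55 -0.54  1.71  0.33  0.97  0.51]
shift [-2.5  1.1 87.2] turn 0.3
```

View pics/w8.png

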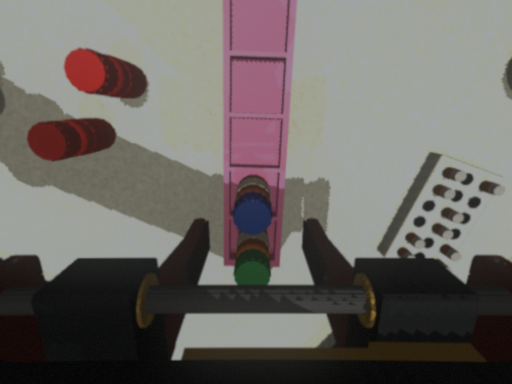

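Blue is at (253,214), as predicted.

Call:
servo_tool --motion '[[[0.7,-2,0.5,40,0],[0.7,-2,0.5,75,0],[0.7,-2,0.5,87,0],[0.7,-2,0.5,87,0],[0.2,-2,0.5,87,0],[0.2,-2,0.5,87,0],[0.2,-2,0.5,87,0],[0.2,-2,0.5,87,0]]]'

```text
time_s: 18.68
tool_pos: [0.5877, -0.2335, 0.0529]
tool_rot: [3.044, 0.774, 0.002]
contact_force: [-0.0, -0.3, 3.6]
opening: 0.0334
```

Call:
servo_tool --motion '[[[0.2,-2,0,0,0],[0.2,0,0,0,0]]]'

```text
time_s: 18.92
tool_pos: [0.5869, -0.2339, 0.0528]
tool_rot: [3.044, 0.774, -0.001]
contact_force: [-3.4, -0.7, 8.8]
opening: 0.0335
```

```bash
python3 to.py .5350 .2785 .25 28.4
```

```text
t 18.93 pos [ 0.5869 -0.2339  0.0528] ang 28.5 tilt [-0.001  0.001 -1.   ] open 0.0335 F [-3.4 -0.7  8.8] q [ 0.63  0.65 -0.49  1.76  0.4   0.83  0.45]
shift [ 199.  -474.9 -197.7] turn 0.1
```

```bash
python3 -c "
from h import *
s=load('top0')
im=cv2.cvtColor(s['pixels'],cv2.COLOR_RGB2BGR)[125:235,40:150]
cv2.imwrite('pics/tw.png',cv2.resize(im,None,fx=5,fy=5,interpolation=cv2.INTER_CUBIC))
for u,z in [((118,193),.06),((118,185),.06),((95,200),.06),((88,178),.265),((82,140),.265),((117,160),.265)]: print(u,z,ray(s,u,z).round(3))"
```

```text
(118, 193) 0.06 [0.545 0.411 0.06 ]
(118, 185) 0.06 [0.568 0.412 0.06 ]
(95, 200) 0.06 [0.528 0.475 0.06 ]
(88, 178) 0.265 [0.538 0.406 0.265]
(82, 140) 0.265 [0.63  0.425 0.265]
(117, 160) 0.265 [0.577 0.341 0.265]
```

View pics/tw.png

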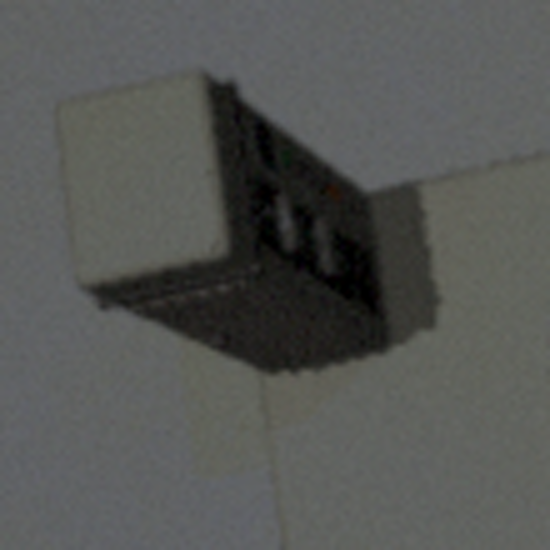

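The tower's face is at y ≈ 0.41. The gripper at place 4 reaches about 0.355, so it clears by about 50 mm. I'll lift blue and carry it over.

Call:
servo_tool --motion '[[[0.2,0,0,-20,0],[0.2,0,0,-70,0],[0.2,0,0,-120,0],[0.2,5,-12,-165,0],[0.2,20,-48,-198,0],[0.2,40,-96,-198,0],[0.2,60,-144,-198,0],[0.2,80,-192,-198,0]]]'

```text
time_s: 19.92
tool_pos: [0.565, -0.025, 0.251]
tool_rot: [3.044, 0.774, 0.0]
contact_force: [0.3, 0.4, -1.0]
opening: 0.0334
```

Call:
servo_tool --motion '[[[0.2,20,-48,0,0],[0.2,40,-96,0,0],[0.2,60,-144,0,0],[0.2,80,-192,0,0],[0.2,100,-240,0,0],[0.2,115,-273,0,0],[0.2,119,-283,0,0],[0.2,119,-283,0,0]]]'

```text
time_s: 20.92
tool_pos: [0.5348, 0.2787, 0.2503]
tool_rot: [3.044, 0.776, -0.0]
contact_force: [-0.3, -0.3, -0.3]
opening: 0.0334
```

```bash
python3 to.py .535 .2785 .104 28.4; python3 -c "
from h import *
s=snap('wrist','w9')
c=np.array([.5437,.1999])
for i in range(6):
  a=np.radians(-23-60*i);print(i,proj(s,[*(c+.08*np.array([np.cos(a),np.sin(a)])),.086]).round(1))"; python3 to.py .535 .2785 .104 28.4
```

```text
t 20.93 pos [0.5348 0.2787 0.2503] ang 28.6 tilt [-0.  0. -1.] open 0.0334 F [-0.3 -0.3 -0.3] q [-0.03  0.43 -0.74  1.66  0.31  1.17 -0.35]
shift [  0.2   0.2 146.3] turn 0.2
0 [[269.8 270.8]]
1 [[213.2 278.1]]
2 [[173.8 237.4]]
3 [[192.2 183.7]]
4 [[255.2 174.6]]
5 [[293.1 221.3]]
t 20.98 pos [0.5353 0.2775 0.2502] ang 28.5 tilt [-0.001  0.001 -1.   ] open 0.0334 F [ 0.5  0.4 -0.3] q [-0.03  0.43 -0.73  1.66  0.31  1.17 -0.35]
shift [  0.3  -1.2 146.2] turn 0.1
```

View pics/w9.png

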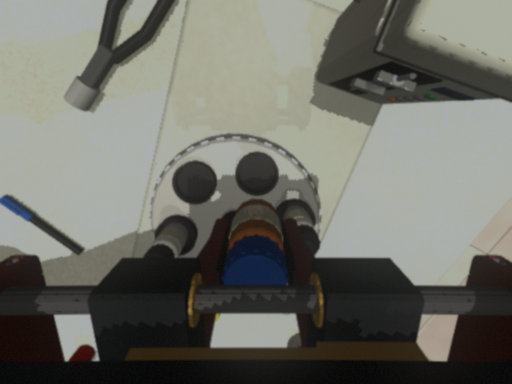

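The place-4 cup is at (257,173) against a prediction of (255,175). I'll lower, with the final approach slow.

Call:
servo_tool --motion '[[[0.2,0.5,-0.5,35,0],[0.2,0.5,-0.5,75,0],[0.2,0.5,-0.5,110,0],[0.2,0.5,-0.5,135,0],[0.2,0.5,-0.5,143,0],[0.2,0.5,-0.5,145,0],[0.2,0.5,-0.5,146,0],[0.2,0.5,-0.5,146,0]]]'

```text
time_s: 21.98
tool_pos: [0.5357, 0.2799, 0.1051]
tool_rot: [-3.044, -0.774, -0.002]
contact_force: [0.3, -0.2, -0.3]
opening: 0.0336
```

Call:
servo_tool --motion '[[[0.2,0,0,1,0],[0.2,0,0,1.5,0],[0.2,0,0,2,0],[0.2,0,0,2,0]]]'

```text
time_s: 22.48
tool_pos: [0.5353, 0.2799, 0.1028]
tool_rot: [3.044, 0.775, 0.001]
contact_force: [-0.8, -0.9, 5.1]
opening: 0.0333
```

Contact at 0.1028, the same floor height. Release and lift.

Call:
servo_tool --motion '[[[0.2,0,0,0,0],[0.55,0,0,0,0],[0.55,0,0,0,0],[0.55,0,0,0,0],[0.55,0,0,0,0],[0.55,0,0,-25,0],[0.55,0,0,-75,0],[0.55,0,0,-130,0]]]'

```text
time_s: 23.48
tool_pos: [0.5347, 0.2793, 0.2329]
tool_rot: [3.044, 0.775, -0.003]
contact_force: [1.5, 0.1, -0.1]
opening: 0.0483
```

```bash
python3 to.py .6137 -.2788 .14 28.4; python3 -c "
from h import *
s=snap('wrist','w10')"
```

```text
t 23.48 pos [0.5347 0.2793 0.2329] ang 28.6 tilt [-0.002 -0.    -1.   ] open 0.0483 F [ 1.5  0.1 -0.1] q [-0.04  0.45 -0.73  1.68  0.32  1.14 -0.36]
shift [-197.3  528.    93.1] turn 0.2
```

View pics/w10.png

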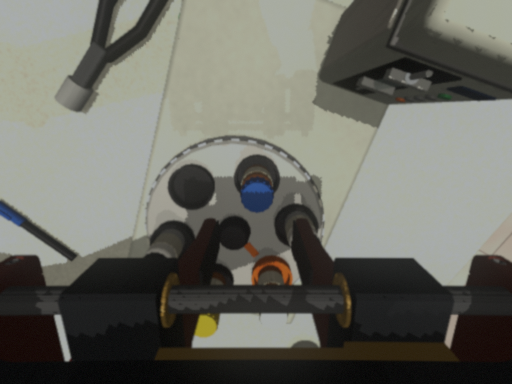

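Blue stands in place 4. Now green.

Call:
servo_tool --motion '[[[0.7,-8,20,-17,0],[0.7,-26,68,-17,0],[0.7,-44,118,-17,0],[0.7,-63,168,-17,0],[0.7,-82,218,-17,0],[0.7,-101,268,-17,0],[0.7,-120,318,-17,0],[0.7,-138,368,-17,0]]]'

```text
time_s: 24.52
tool_pos: [0.5899, -0.1113, 0.2491]
tool_rot: [3.044, 0.775, 0.0]
contact_force: [-0.1, -0.4, -0.1]
opening: 0.0616
```

Call:
servo_tool --motion '[[[0.7,-19,50,10,0],[0.7,-38,100,40,0],[0.7,-54,144,75,0],[0.7,-58,157,105,0],[0.7,-59,160,110,0],[0.7,-59,160,110,0],[0.7,-59,160,110,0]]]'

```text
time_s: 25.4
tool_pos: [0.6157, -0.2769, 0.141]
tool_rot: [3.043, 0.777, 0.004]
contact_force: [0.8, 0.8, 0.2]
opening: 0.061
```

```bash
python3 -c "
from h import *
s=snap('wrist','w11')
for x in [(0.6137,-0.2788,.104)]: print(proj(s,x))";python3 to.py .6137 -.2788 .0535 28.4
```

```text
[[251.7280905  214.16241861]]
t 25.45 pos [ 0.6156 -0.2771  0.141 ] ang 28.7 tilt [ 0.002  0.002 -1.   ] open 0.0616 F [0.3 0.4 0.1] q [ 0.7   0.61 -0.54  1.6   0.35  1.02  0.56]
shift [-2.7  0.4 87.5] turn 0.3
```

View pics/w11.png

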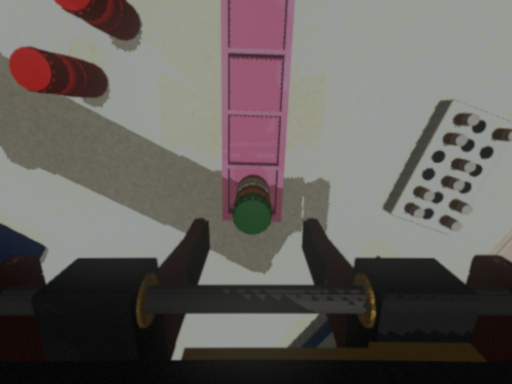

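Green is at (253,213), as predicted. Descend and grip.

Call:
servo_tool --motion '[[[0.7,-2,0.5,40,0],[0.7,-2,0.5,75,0],[0.7,-2,0.5,87,0],[0.7,-2,0.5,87,0],[0.2,-2,0.5,87,0],[0.2,-2,0.5,87,0],[0.2,-2,0.5,87,0],[0.2,-2,0.5,87,0]]]'

```text
time_s: 26.45
tool_pos: [0.6135, -0.2798, 0.0529]
tool_rot: [3.044, 0.775, 0.001]
contact_force: [-0.3, 0.3, 3.9]
opening: 0.0334
```

Call:
servo_tool --motion '[[[0.2,0,0,0,0],[0.2,0,0,0,0]]]'

```text
time_s: 26.7
tool_pos: [0.6135, -0.2798, 0.0529]
tool_rot: [3.044, 0.774, 0.001]
contact_force: [-1.6, 0.2, 5.6]
opening: 0.0336
```

```bash
python3 to.py .4702 .2311 .25 28.4
```

```text
t 26.7 pos [ 0.6135 -0.2798  0.0529] ang 28.6 tilt [ 0.001  0.001 -1.   ] open 0.0336 F [-1.6  0.2  5.6] q [ 0.68  0.71 -0.49  1.65  0.41  0.88  0.51]
shift [ 118.4 -517.1 -197.5] turn 0.2
```

Call:
servo_tool --motion '[[[0.2,0,0,-20,0],[0.2,0,0,-70,0],[0.2,0,0,-120,0],[0.2,3,-12,-165,0],[0.2,10,-44,-197,0],[0.2,21,-93,-197,0],[0.2,32,-142,-197,0],[0.2,43,-191,-197,0]]]'

```text
time_s: 27.7
tool_pos: [0.5586, -0.0897, 0.2501]
tool_rot: [3.044, 0.775, 0.001]
contact_force: [0.3, 0.5, -1.2]
opening: 0.0334
```

Call:
servo_tool --motion '[[[0.2,12,-51,0,0],[0.2,24,-102,0,0],[0.2,35,-153,0,0],[0.2,47,-204,0,0],[0.2,59,-255,0,0],[0.2,70,-303,0,0],[0.2,75,-326,0,0],[0.2,75,-326,0,0]]]'

```text
time_s: 28.7
tool_pos: [0.4684, 0.2328, 0.2499]
tool_rot: [-3.042, -0.781, -0.001]
contact_force: [0.9, -0.7, -1.1]
opening: 0.0335
```

```bash
python3 -c "
from h import *
s=snap('wrist','w12')
c=np.array([.5437,.1999])
for i in range(6):
  a=np.radians(-23-60*i);print(i,proj(s,[*(c+.08*np.array([np.cos(a),np.sin(a)])),.086]).round(1))"; python3 to.py .4705 .2311 .104 28.4
```

```text
0 [[327.8 266.1]]
1 [[270.1 273.2]]
2 [[233.5 231.8]]
3 [[255.9 177.4]]
4 [[320.2 168.4]]
5 [[355.1 215.9]]
t 28.75 pos [0.4692 0.2309 0.2496] ang 28.7 tilt [ 0.     0.001 -1.   ] open 0.0336 F [ 0.  -0.5 -0.2] q [ 0.1   0.3  -0.81  1.84  0.24  1.1  -0.3 ]
shift [  1.2   0.4 145.6] turn 0.3
```

View pics/w12.png

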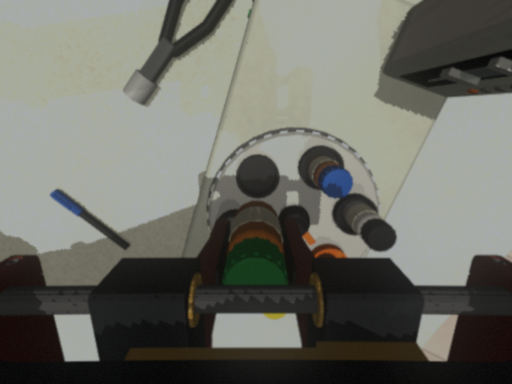

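The place-3 cup is at (257,176), as predicted (256,177). Lower.

Call:
servo_tool --motion '[[[0.2,1,0,35,0],[0.2,1,0,75,0],[0.2,1,0,110,0],[0.2,1,0,135,0],[0.2,1,0,143,0],[0.2,1,0,145,0],[0.2,1,0,146,0],[0.2,1,0,146,0]]]'

```text
time_s: 29.75
tool_pos: [0.4709, 0.2315, 0.104]
tool_rot: [-3.045, -0.774, -0.002]
contact_force: [-0.0, -0.1, -1.4]
opening: 0.0334
```

Call:
servo_tool --motion '[[[0.2,0,0,1,0],[0.2,0,0,1.5,0],[0.2,0,0,1.5,0]]]'

```text
time_s: 30.12
tool_pos: [0.4709, 0.2316, 0.1028]
tool_rot: [3.044, 0.775, 0.002]
contact_force: [-1.5, -1.1, 8.4]
opening: 0.0335
```

Contact at 0.1028. Release, lift and back away.

Call:
servo_tool --motion '[[[0.2,0,0,0,0],[0.55,0,0,0,0],[0.55,0,0,0,0],[0.55,0,0,0,0],[0.55,0,0,0,0],[0.55,0,0,-25,0],[0.55,0,0,-75,0],[0.55,0,0,-130,0]]]'

```text
time_s: 31.12
tool_pos: [0.4698, 0.2311, 0.2325]
tool_rot: [-3.044, -0.775, 0.003]
contact_force: [1.2, -0.1, 0.0]
opening: 0.0486
```

Call:
servo_tool --motion '[[[0.55,0,40,-10,0],[0.55,0,85,-20,0],[0.55,0,135,-20,0],[0.55,0,185,-20,0],[0.55,0,220,-20,0],[0.55,0,240,-20,0],[0.55,0,240,-20,0],[0.55,0,240,-20,0]]]'

```text
time_s: 32.12
tool_pos: [0.5844, 0.0226, 0.2518]
tool_rot: [-3.043, -0.778, 0.0]
contact_force: [0.0, 0.0, 0.2]
opening: 0.0484
```

```bash
python3 to.py .5 0 .25 28.4; python3 -c "
from h import *
o=[]
for n,(x,y,w,h) in (('side',(140,80,150,130)),('top',(145,125,150,130))):
    s=snap(n,n+'F'); o.append(cv2.resize(cv2.cvtColor(s['pixels'],cv2.COLOR_RGB2BGR)[y:y+h,x:x+w],None,fx=4,fy=4,interpolation=cv2.INTER_CUBIC))
cv2.imwrite('pics/F1.png',o[0]);cv2.imwrite('pics/F2.png',o[1])
s=load('topF');c=np.array([.5437,.1999])
for i in range(6):
  a=np.radians(-23-60*i);p=c+.08*np.array([np.cos(a),np.sin(a)]);r=proj(s,[[*p,.086],[*p,.154]]);print(i,((r-[145,125])*4).round(0).tolist())"
```

```text
t 32.12 pos [0.5844 0.0226 0.2518] ang 28.7 tilt [ 0.    -0.001 -1.   ] open 0.0484 F [0.  0.  0.2] q [ 0.4   0.39 -0.71  1.71  0.27  1.15  0.12]
shift [-84.9 -20.8   1.8] turn 0.3
0 [[231.0, 147.0], [215.0, 118.0]]
1 [[302.0, 234.0], [291.0, 210.0]]
2 [[259.0, 343.0], [244.0, 326.0]]
3 [[141.0, 362.0], [119.0, 346.0]]
4 [[70.0, 272.0], [44.0, 251.0]]
5 [[116.0, 166.0], [93.0, 138.0]]
```

View pics/F1.png

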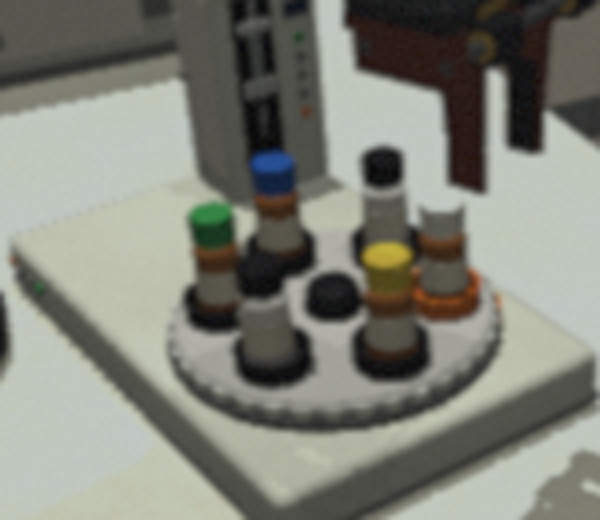

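View pics/F2.png

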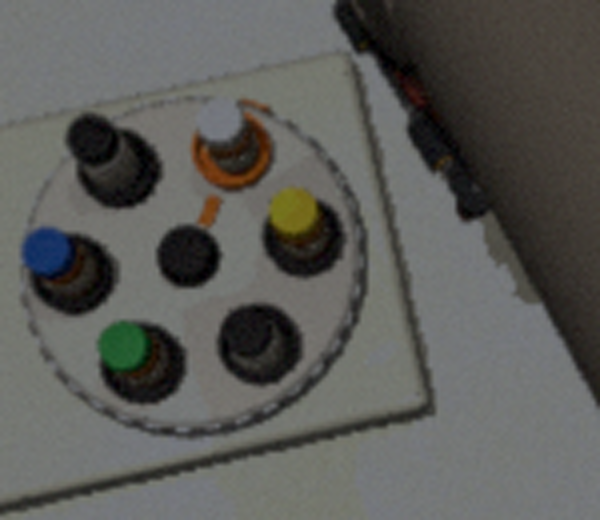

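The final views show white in the orange cup and, clockwise from it, yellow, a rinse bottle, green, blue and the other rinse bottle. All are upright. The cap tops lie within about 1–1.7 px (2–4 mm) of the cup axes, and the gripper is clear. Handing in.

```bash
python3 -c "
from station import manip
print(manip.sign_off())"
```

```text
the job is handed in; nothing more can be done
None
```

All four sample bottles are in the carousel in run order: white in the orange cup, then clockwise yellow, green and blue in places 2, 3 and 4. I handed the job in at about 32 s; no verdict is reported.

- **Set-down:** I lowered each bottle until it touched the cup floor, then released it. All four touched at nearly the same tool height (0.1023–0.1028 m), so they sit at the same level. White was pressed in hardest, to about 26 N on the first, careful approach; the others stayed under 9 N.
- **Final check:** The last top and side views show all six bottles upright and the gripper clear, with no outside force on it. The cap tops lie within about 2–4 mm of the cup axes, with white furthest off. The rinse bottles' cap tops are within about 2 mm of their own cup axes, so they did not visibly move.
- **What disagreed:** My first estimates of the cup rim height from the camera images ranged from 73 to 84 mm. The floor contact puts the rim at about 86 mm, and I used that height from the second bottle on.

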